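# Open the screw press and lay out the microphone bar

### The job

The rubber strip glued under the stereo microphone bar has set: unscrew the red handwheel until the press foot stands about a centimetre clear of the bar, letting your hand rise with the wheel so that you never push or pull it along its spindle with more than 8 N (it sits on a spring that then gives 2 mm). Only then draw the bar out from under the press and lay it, without dropping it, flat and lengthwise on the middle of the cork mat, leaving the press open and the other things where they are.

Things in the scene. Friction and masses are not known exactly. Their poses are not given: they have to be found in the camera images.
- press: blue screw press, fixed. Origin on the desk under the spindle axis; x points away from the side where the bar sticks out, z up. Base plate 12 mm thick, 110 mm wide, from x = -140 to +60 mm. Columns (24 x 18 mm) at y = +-45 mm carry a bridge 36 mm (x) by 108 mm (y), 57 to 75 mm above the desk, with the spindle through it
- wheel_center (a point): centre, at mid thickness, of the red handwheel on the spindle: level round rim, 62 mm outside diameter, 14 mm thick, 112 mm above the desk when closed. Anticlockwise from above opens. Free play: it first turns an unknown 0.5 to 1.4 rad before it drives the screw, once only unless turned back. Grip the rim across its diameter from above; nothing stands higher than the rim
- wheel_spring (a joint): how far (m) the wheel is displaced along the spindle on its spring, up positive, 0 when left alone; 4 N per mm either way; 2 mm (8 N) is the limit
- spindle (a joint): rise of the spindle (m), and the wheel with it: 0 clamped as at the start, 0.0218 at its upper end. Coarse thread, rise per turn not given (a few mm per radian); takes about 0.2 N m to turn, stays where left. The sprung foot follows down for the first 2.5 mm, so its gap over the bar is the rise less 2.5 mm
- foot_face (a point): centre of the underside of the black rubber foot (28 mm diameter) at the lower end of the spindle, resting on the bar at the start
- bar_center (a point): centre, half-way up, of the aluminium microphone bar: 240 mm long (its x), 25 mm wide (y), 16 mm high (z), 0.22 kg, black strip along the underside. It lies on the press's base plate along the press's x with one end under the foot and its centre about 95 mm out on the press's -x side; its x axis points towards the foot. Grip it across its width
- mat_top (a point): centre of the top of the cork mat, 300 mm (its x) by 140 mm (y), 8 mm thick, fixed to the desk
- canister_center (a point): middle of the aluminium screw-top canister, 68 mm diameter, 85 mm high; leave alone
- tape_center (a point): middle of the red tape measure, 70 x 36 x 66 mm high; leave alone
- torch_center (a point): middle of the yellow torch standing on end, 48 mm diameter, 140 mm high; leave alone
- weight_center (a point): middle of the round cast-iron counterweight, 84 mm diameter, 56 mm high; leave alone
Mind the look-alikes: they are no part of the job. Several things have the shape of the press; the one meant has the colours described above.

How it is judged:
On the way, in this order (a step that is already met when the one before it is completed fails the run):
1. the press is opened: spindle up by more than 10.5 mm (value of joint spindle above 0.0105 m), for 0.2 s.
2. the bar is drawn out from under the foot (horizontal distance between bar_center and foot_face above 0.14 m), for 0.1 s.
At the end, for the whole second after the job is handed in: the spindle is still up by more than 10.5 mm; the bar lies at rest flat on the cork mat, its centre within 40 mm lengthwise and 30 mm sideways of the mat's centre, within 0.3 rad of the mat's long direction; the robot has let go (value of joint spindle above 0.0105 m and x of bar_center in the frame of mat_top between -0.04 and 0.04 m and y of bar_center in the frame of mat_top between -0.03 and 0.03 m and z of bar_center in the frame of mat_top between 0.004 and 0.012 m and angle between the x axis of bar_center and the x axis of mat_top, either way round below 0.3 rad and angle between bar_center's own z axis and vertical below 0.08 rad and linear speed of bar below 0.02 m/s); the robot touches nothing.
It fails at once if the wheel is pushed or pulled more than 2 mm (8 N) along its spindle (value of joint wheel_spring above 0.002 m or value of joint wheel_spring below -0.002 m).
It fails at once if the bar is shifted by more than 15 mm before the spindle is up by 10.5 mm (distance of bar_center from where it was at the start of the episode above 0.015 m and value of joint spindle below 0.0105 m).
It fails at once if the bar is dropped: let go more than 40 mm above where it lies (height (world z) of bar_center above 0.06 m and contact force between the fingers and bar below 0.05 N).
It fails at once if another thing is moved by more than 25 mm (distance of any of canister_center, tape_center, torch_center, weight_center from where it was at the start of the episode above 0.025 m).
It also fails if it takes over 72 s, if anything falls off the work surface, if the arm or the gripper's body presses on something with over 40 N, if the wrist force passes 120 N, or if a joint passes its speed limit or range.

### The arm

A 7-joint arm with a two-finger parallel gripper is mounted at the origin on the work surface. World frame = base frame: x ahead of the robot, y to its left, z up, the work surface at z = 0. Lengths are in m, angles in rad, forces in N, time in s.
With the tool pointing down it reaches from about 0.35 to 0.9 m from the base axis. Payload 19.9 kg.
Tool frame: the origin (TCP) lies at the very end of the fingers, on their centre line; the grasp point (between the pads) lies 19 mm behind it; z points along the fingers, y is the line along which they close (so a half turn about z gives the same grasp; the last joint's range is limited). The gripper opens to 94 mm and grips with 3 to 60 N. Pads are 16 mm wide; open, the fingers measure 119 mm over their backs; the gripper's body (75 mm by 177 mm) begins 78 mm behind the grasp point.
Start: joints at [1.161, 0.417, -0.01, 1.614, 0.005, 1.111, -0.053], TCP at [0.225, -0.583, 0.205] pointing down, gripper open.
Joint ranges: [-2.81, 2.81], [-0.39, 2.02], [-1.27, 1.25], [0.06, 2.57], [-1.19, 4.33], [0.19, 2], [-2.82, 2.82]. Speed limits (rad/s): [1.89, 1.89, 2.39, 2.39, 3.01, 3.01, 3.01].

### API

Orientations are given as a unit quaternion [x, y, z, w].
In Python, from station import sense, snapshot, robot, spotter gives the robot as it stands.
- The arm moves only by the shell command python3 -m inch 'ROWS' [FORCE]. ROWS is JSON, one flat list of numbers, 7 for each row, row after row: the shift along the tool's x, y, z in m, then the turn, a rotation vector about the tool's x, y, z in degrees, then the closure, from -1 (fully open) to 1 (shut). In form: [dx, dy, dz, rx, ry, rz, hand, dx, dy, dz, rx, ry, rz, hand, ...]. A call has 1 to 12 rows; each row shifts and turns the commanded pose from where the row before left it, along the tool's axes as they then stand; what a row does not reach is not made up. A row lasts 1/8 s, in which the tool goes at most 62.5 mm and 10.7 degrees, less where a joint would pass 70% of its speed; a pose out of reach is approached as far as the arm can. A call with a gripper value outside its range is refused whole. The fingers move at their own pace and stop on an object; FORCE is the grip in N (left out, the last holds). Time passes only in rows, so rows that do not move let the fingers close. It gives the time, the measured TCP pose, the force, the opening and the grip force at its end, in the units of the state.
- sense(): the state, without advancing time (a new reading comes with each control period).
- snapshot(name): name is "side" or "top" or "wrist"; returns a dict with "img" (384x512x3 uint8, red, green, blue), "intrinsics" (3x3 intrinsics, pixels), "rvec" (rotation vector, rad) and "tvec" (3), from world to camera coordinates, as OpenCV has them. Camera axes: x right, y down, z forward; pixel columns grow to the right and rows downward; lengths in m; the calibration is good to about 2 mm. A picture is of the moment at which its call begins. There is no depth.
- robot.close_job(): hands the job in; it is judged then, once.
Trained networks look in the newest picture that a camera, given by its name, has taken for a name from the list of things; names that differ only in an ending like _2 or _b are one class to them, and where a whole thing is asked for, a point or a joint stands for the part that bears it (a point fixed in the world has none). Each returns a list of dicts, best first, with "confidence" (0 to 1); they miss things now and then, are a little off and sometimes report something else, mostly with a low value. They report only what shows in the picture. A call takes as long as a camera call. They do not tell look-alikes from the thing itself.
- spotter.boxes_of(camera, label): "rect" ([left, top, right, bottom] in pixels, round what is visible of it).
- spotter.silhouettes(camera, label): "mask" (384x512 bool, what is visible of it) and "rect" ([left, top, right, bottom] in pixels, round what is visible of it).
- spotter.landmark_of(camera, label): "position" ([column, row] in pixels: a listed point, or the origin of a listed thing).
The state is a dict: "time": time; "joint_positions": joint angles; "joint_velocities": joint speeds; "joint_efforts": joint torques, N m; "eef_pos": TCP position; "ee_rot": TCP orientation; "force": force on the tool from outside, world axes, zero at the start; "ft_torque": the same for the moment, N m; "gripper_width": finger opening in m; "gripper_force": force on a finger pad.
Only numpy, scipy, OpenCV 4.12 (cv2) and the standard library are available. Lean on these libraries where they do the work, as an engineer would, in place of code of your own. Each camera call takes 0.05 s, during which the arm holds its last target. There are 200 camera calls.

## Working session

There is one attempt and no reset: what is moved stays moved. The work goes in short steps, Python scripts to look and compute and a shell command to move; the robot and the scene stay as the last step left them, time stands still between calls to the robot, and variables do not carry over. Pictures are saved under pics/ and viewed, at most 10 in all, crops included, and the job is handed in when it is done.

```bash
mkdir -p pics; ls; cat > h.py <<'E'
from station import sense, snapshot, robot, spotter
import numpy as np, cv2
def cam(n):
    s=snapshot(n); R=cv2.Rodrigues(np.array(s["rvec"],float))[0]; return s,R,np.array(s["tvec"],float).ravel(),np.array(s["intrinsics"])
def ray(c,p):
    s,R,t,K=c; d=R.T@np.linalg.inv(K)@np.array([p[0],p[1],1.]); return -R.T@t,d
def atz(c,p,z):
    o,d=ray(c,p); return o+d*(z-o[2])/d[2]
def proj(c,P):
    s,R,t,K=c; q=K@(R@np.array(P,float)+t); return q[:2]/q[2]
def save(c,f,rect=None,k=1):
    im=c[0]["img"][:,:,::-1]
    if rect: im=im[rect[1]:rect[3],rect[0]:rect[2]]
    cv2.imwrite(f,cv2.resize(im,None,fx=k,fy=k))
def tri(*rs):
    A=np.zeros((3,3));b=np.zeros(3)
    for o,d in rs:
        d=d/np.linalg.norm(d);M=np.eye(3)-np.outer(d,d);A+=M;b+=M@o
    return np.linalg.solve(A,b)
E
python3 - <<'E'
from h import *
np.set_printoptions(precision=3,suppress=True)
for n in ("top","side"):
    c=cam(n); save(c,f"pics/{n}.png",k=1.5); print(n,"cam at",-c[1].T@c[2])
    for l in ("wheel_center","foot_face","bar_center","mat_top","press","canister_center","tape_center","torch_center","weight_center"):
        print(l,[(np.round(r["position"],1).tolist(),round(r["confidence"],2)) for r in spotter.landmark_of(n,l)[:4]])
s=sense();print(s["eef_pos"],s["ee_rot"],s["time"],s["gripper_width"],s["force"])
E
```

```text
pics
top cam at [ 0.439 -0.165  1.456]
wheel_center [([337.1, 132.7], 0.87), ([248.3, 192.8], 0.77), ([329.6, 278.4], 0.69), ([428.4, 176.9], 0.56)]
foot_face []
bar_center [([258.1, 227.8], 0.83)]
mat_top [([115.8, 211.5], 0.96)]
press [([250.3, 200.1], 0.76), ([330.2, 141.3], 0.69), ([415.5, 182.8], 0.66), ([323.2, 276.8], 0.63)]
canister_center [([152.4, 133.5], 0.66)]
tape_center [([215.0, 129.8], 0.89)]
torch_center [([270.4, 123.2], 0.57)]
weight_center [([329.2, 220.7], 0.84)]
side cam at [0.181 1.048 0.927]
wheel_center [([283.9, 187.0], 0.74), ([274.3, 134.0], 0.6), ([243.4, 198.2], 0.53), ([328.2, 177.6], 0.45)]
foot_face []
bar_center [([274.9, 222.0], 0.95)]
mat_top [([216.7, 317.4], 0.84)]
press [([271.8, 156.0], 0.97), ([226.7, 177.5], 0.88), ([244.5, 226.8], 0.79), ([332.2, 202.9], 0.66)]
canister_center []
tape_center [([179.2, 227.5], 0.79)]
torch_center [([197.1, 190.2], 0.9)]
weight_center [([283.4, 186.1], 0.78)]
[ 0.225 -0.583  0.205] [ 0.983  0.183 -0.    -0.   ] 1.0 0.09386412326321321 [-0.001  0.381 -0.451]
```

View pics/top.png

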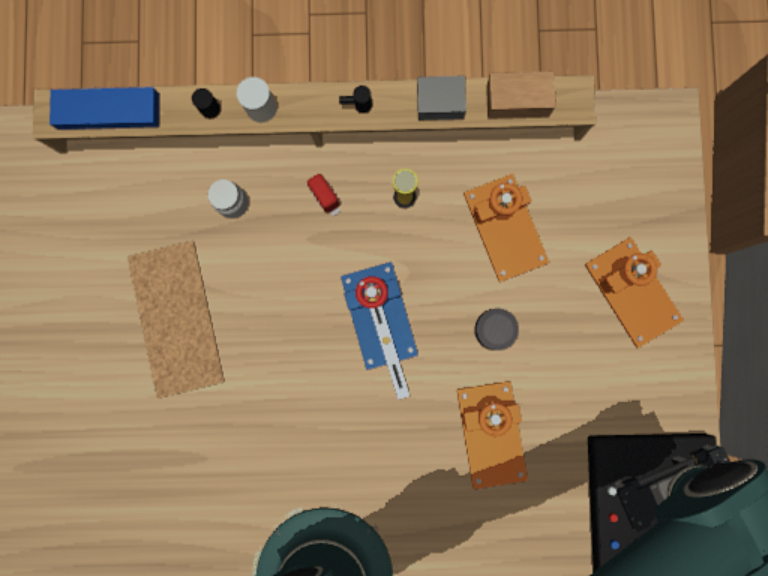

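View pics/side.png

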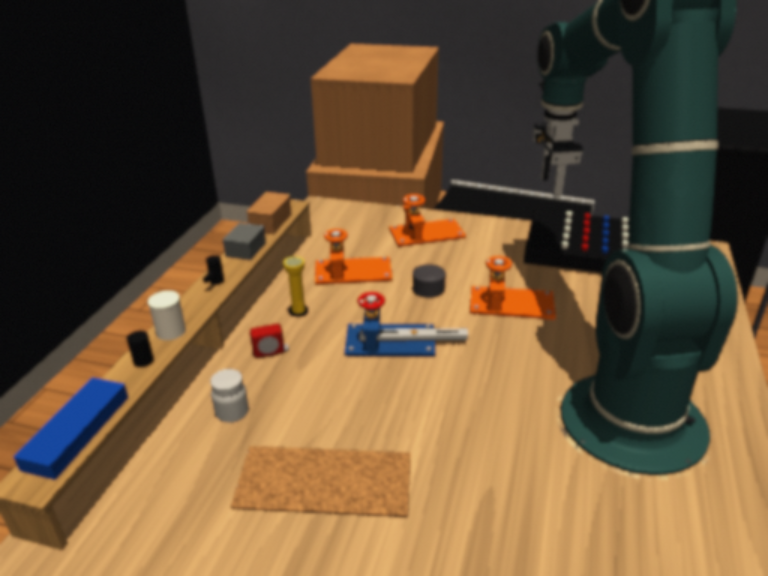

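Top view: the blue press with the red wheel is at about (248,193), with the bar sticking out to (268,263). The look-alikes are orange presses with orange wheels at (337,133), (428,177) and (330,278), so the choice is (248,193). The mat is at (117,212), the torch at (270,123), the tape at (215,130), the canister at (152,133) and the weight at (331,219).

```bash
python3 - <<'E'
from h import *
np.set_printoptions(precision=4,suppress=True)
c=cam("top"); s=cam("side")
save(c,"pics/crop.png",(205,160,295,275),5)
pt={};
for n,cc in (("top",c),("side",s)):
    for l,near in (("wheel_center",{"top":(248,193),"side":(247,199)}),("bar_center",{"top":(258,228),"side":(275,222)}),("mat_top",{"top":(116,211),"side":(216,317)}),("press",{"top":(250,200),"side":(246,225)})):
        r=min(spotter.landmark_of(n,l),key=lambda r:np.hypot(*(np.array(r["position"])-near[n])))
        pt[n,l]=r["position"]
for l,z in (("wheel_center",.112),("bar_center",.020),("mat_top",.008),("press",0)):
    print(l,"tri",tri(ray(c,pt["top",l]),ray(s,pt["side",l])),"top",atz(c,pt["top",l],z),"side",atz(s,pt["side",l],z))
# colour masks
hsv=cv2.cvtColor(c[0]["img"],cv2.COLOR_RGB2HSV)
def blob(m,ctr):
    n,lab,st,cen=cv2.connectedComponentsWithStats(m.astype(np.uint8))
    i=1+np.argmin(np.hypot(*(cen[1:]-ctr).T)+ (st[1:,4]<30)*1e3); return lab==i,cen[i],st[i]
h,sa,v=hsv[...,0],hsv[...,1],hsv[...,2]
m,cen,st=blob(((h<6)|(h>174))&(sa>150)&(v>70),(248,193)); 
hull=cv2.convexHull(np.argwhere(m)[:,::-1].astype(np.int32)); e=cv2.minEnclosingCircle(hull)
print("red",cen,st,e,atz(c,e[0],.117))
for l in ("bar_center","mat_top"):
    for n,cc,z in (("top",c,.028 if l[0]=="b" else .008),("side",s,.028 if l[0]=="b" else .008)):
        for r in spotter.silhouettes(n,l)[:1]:
            q=np.argwhere(r["mask"])[:,::-1].astype(np.float32)
            P=np.array([atz(cc,p,z)[:2] for p in q]).astype(np.float32)
            (x,y),(w,hh),a=cv2.minAreaRect(P); print(l,n,x,y,w,hh,a,cv2.boxPoints(((x,y),(w,hh),a)).tolist(), np.mean(P,0))
            d=np.linalg.eigh(np.cov(P.T))[1][:,1];print(" axis deg",np.degrees(np.arctan2(d[1],d[0]))%180)
m=(h>100)&(h<125)&(sa>120)&(v>40); m,cen,st=blob(m,(250,210)); q=np.argwhere(m)[:,::-1]
P=np.array([atz(c,p,.012)[:2] for p in q],np.float32); print("plate",cv2.minAreaRect(P),cv2.boxPoints(cv2.minAreaRect(P)).tolist())
E
```

```text
wheel_center tri [ 0.5526 -0.1021  0.1231] top [ 0.5565 -0.1008  0.112 ] side [ 0.5548 -0.1183  0.112 ]
bar_center tri [ 0.4648 -0.133   0.022 ] top [ 0.4628 -0.1334  0.02  ] side [ 0.4675 -0.1352  0.02  ]
mat_top tri [0.5253 0.3023 0.0192] top [0.5363 0.3092 0.008 ] side [0.5186 0.2917 0.008 ]
press tri [ 0.5591 -0.107   0.0056] top [ 0.5548 -0.108   0.    ] side [ 0.5662 -0.1133  0.    ]
red [247.7489 194.9207] [237 185  21  21 227] ((247.588134765625, 194.57118225097656), 10.70417308807373) [ 0.5574 -0.1085  0.117 ]
bar_center top 0.44339650869369507 -0.13964122533798218 0.18864843249320984 0.02740112692117691 16.559833526611328 [[0.3490797281265259, -0.15339288115501404], [0.3568894863128662, -0.1796574890613556], [0.5377132892608643, -0.12588956952095032], [0.5299035310745239, -0.09962496161460876]] [ 0.4435 -0.1389]
 axis deg 16.266385011450552
bar_center side 0.4620209336280823 -0.12577736377716064 0.2336219847202301 0.03900737315416336 15.144184112548828 [[0.34417131543159485, -0.13746777176856995], [0.3543619215488434, -0.17512047290802002], [0.5798705816268921, -0.114086955
[... 341 characters left out ...]
[0.6524884104728699, 0.4060899317264557]] [0.5202 0.3   ]
 axis deg 12.781242937706054
mat_top side 0.519612193107605 0.3008163273334503 0.3002806603908539 0.1446380317211151 12.350019454956055 [[0.35747841000556946, 0.33934929966926575], [0.38841405510902405, 0.1980583220720291], [0.6817460060119629, 0.2622833549976349], [0.6508103609085083, 0.4035743474960327]] [0.5171 0.3039]
 axis deg 12.25561605981224
plate ((0.5196672081947327, -0.11667169630527496), (0.19550374150276184, 0.11012354493141174), 14.363306999206543) [[0.41131171584129333, -0.08758029341697693], [0.43862995505332947, -0.1942616105079651], [0.6280226707458496, -0.145763099193573], [0.6007044315338135, -0.03908178210258484]]
```

View pics/crop.png

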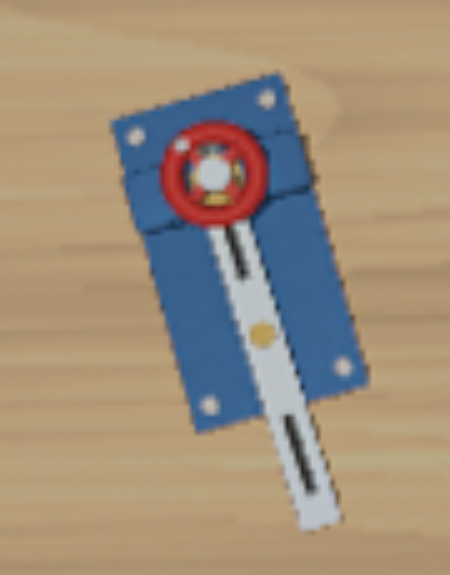

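The crop confirms it: a blue press with a red-rimmed wheel at crop (215,175), which is full-image (248,195). The bar sticks out from it. The axis is at about (0.557,-0.108) and the press yaw is about 15.5°. Next I move above the wheel.

```bash
python3 -m inch '[0.04,-0.027,0,0,0,0,-1,0.04,-0.027,0,0,0,0,-1,0.04,-0.027,0,0,0,0,-1,0.04,-0.027,0,0,0,0,-1,0.04,-0.027,0,0,0,0,-1,0.04,-0.027,0,0,0,0,-1,0.04,-0.027,0,0,0,0,-1,0.04,-0.027,0,0,0,0,-1,0.04,-0.027,0,0,0,0,-1,0.04,-0.027,0,0,0,0,-1,0.04,-0.027,0,0,0,0,-1,0.04,-0.027,0,0,0,0,-1]' 12
python3 - <<'E'
from h import *
np.set_printoptions(precision=4,suppress=True)
s=sense();print(np.array(s["joint_positions"]),s["eef_pos"],s["ee_rot"],s["force"],s["time"])
E
```

```text
time: 3.2
eef_pos: [0.557, -0.1064, 0.2056]
ee_rot: [0.983, 0.183, 0.0, 0.0]
force: [0.2, -1.1, 0.0]
gripper_width: 0.0938
gripper_force: 0.0
[ 0.3841  0.3297 -0.3079  1.7528  0.1118  1.0759 -1.1637] [ 0.557  -0.1064  0.2056] [0.9831 0.1832 0.0001 0.0001] [ 0.1723 -1.1396  0.0159] 3.2
```

```bash
python3 -m inch '[0,0,0,0,0,10.25,-1,0,0,0,0,0,10.25,-1,0,0,0,0,0,10.25,-1,0,0,0,0,0,10.25,-1,0,0,0,0,0,10.25,-1,0,0,0,0,0,10.25,-1,0,0,0,0,0,10.25,-1,0,0,0,0,0,10.25,-1]' 
python3 - <<'E'
from h import *
from scipy.spatial.transform import Rotation as Ro
np.set_printoptions(precision=4,suppress=True)
s=sense();print(np.array(s["joint_positions"]),s["eef_pos"],s["ee_rot"],s["force"],s["time"])
c=cam("wrist"); save(c,"pics/w1.png")
hsv=cv2.cvtColor(c[0]["img"],cv2.COLOR_RGB2HSV);h,sa,v=cv2.split(hsv)
m=((h<6)|(h>174))&(sa>150)&(v>60)
n,lab,st,cen=cv2.connectedComponentsWithStats(m.astype(np.uint8));i=1+np.argmax(st[1:,4]);print(st[i],cen[i])
q=np.argwhere(lab==i)[:,::-1]
P=np.array([atz(c,p,.119)[:2] for p in q],np.float32);e=cv2.minEnclosingCircle(P);print(e,P.mean(0))
print([ (r["position"],atz(c,r["position"],.112),r["confidence"]) for r in spotter.landmark_of("wrist","wheel_center")[:2]])
print("tool axes",Ro.from_quat(s["ee_rot"]).as_matrix())
E
```

```text
time: 4.2
eef_pos: [0.5562, -0.1077, 0.2055]
ee_rot: [0.861, -0.509, -0.0, -0.0]
force: [0.3, -0.9, -0.1]
gripper_width: 0.0937
gripper_force: 0.0
[ 0.1936  0.3147 -0.0694  1.7607  0.0245  1.0671 -2.5233] [ 0.5562 -0.1077  0.2055] [ 0.8607 -0.5091 -0.     -0.    ] [ 0.31   -0.9322 -0.1011] 4.2
[   0  138   87   36 2483] [ 41.6718 156.027 ]
((0.7311828136444092, -0.052565962076187134), 0.04026547074317932) [ 0.7306 -0.0525]
[([251.6, 187.2], array([ 0.5597, -0.1128,  0.112 ]), 0.55)]
tool axes [[ 0.4816 -0.8764 -0.    ]
 [-0.8764 -0.4816  0.    ]
 [-0.     -0.     -1.    ]]
```

View pics/w1.png

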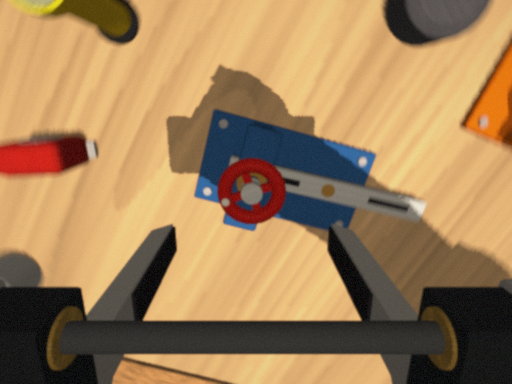

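The wrist view shows the red wheel at (251,190), centred between the fingertips at columns 170 and 335. The largest red blob was the tape at (42,156), so I refit using the wheel blob.

```bash
python3 - <<'E'
from h import *
np.set_printoptions(precision=4,suppress=True)
c=cam("wrist")
h,sa,v=cv2.split(cv2.cvtColor(c[0]["img"],cv2.COLOR_RGB2HSV))
m=(((h<6)|(h>174))&(sa>150)&(v>60)).astype(np.uint8); m[:,:180]=0;m[:,320:]=0
q=np.argwhere(m)[:,::-1]
for z in(.117,.119,.112):
  P=np.array([atz(c,p,z)[:2] for p in q],np.float32);print(z,cv2.minEnclosingCircle(P))
print(sense()["eef_pos"],proj(c,[.5575,-.108,.119]))
E
```

```text
0.117 ((0.5585163235664368, -0.11055569350719452), 0.030334923416376114)
0.119 ((0.5588071942329407, -0.11108551174402237), 0.030109403654932976)
0.112 ((0.557789146900177, -0.10923115164041519), 0.030898699536919594)
[ 0.5563 -0.1076  0.2055] [251.224  195.0228]
```

```bash
python3 -m inch '[0.0017,-0.001,0.014,0,0,0,-1,0,0,0.02,0,0,0,-1,0,0,0.02,0,0,0,-1,0,0,0.018,0,0,0,-1,0,0,0.015,0,0,0,-1,0,0,0.012,0,0,0,-1,0,0,0.0085,0,0,0,-1,0,0,0.004,0,0,0,-1,0,0,0,0,0,0,-1]' 12
python3 -c "
from h import *
s=sense();print(s['eef_pos'],s['force'],s['gripper_width'])"
```

```text
time: 5.48
eef_pos: [0.558, -0.1087, 0.094]
ee_rot: [0.862, -0.507, -0.0, -0.0]
force: [-0.2, 0.4, 0.0]
gripper_width: 0.0941
gripper_force: 0.0
[ 0.55798606 -0.10870168  0.0939756 ] [-0.2107268   0.36143738  0.00177415] 0.09412911370465908
```

```bash
python3 -m inch '[0,0,0,0,0,0,0.6,0,0,0,0,0,0,0.6,0,0,0,0,0,0,0.6,0,0,0,0,0,0,0.6]' 15
python3 -c "
from h import *
s=sense();print(s['eef_pos'],s['force'],s['ft_torque'],s['gripper_width'])"
```

```text
time: 5.98
eef_pos: [0.5576, -0.1089, 0.0939]
ee_rot: [0.862, -0.507, -0.0, 0.0]
force: [-1.6, -1.2, 0.2]
gripper_width: 0.0616
gripper_force: 15.0
[ 0.55764732 -0.10889534  0.09394451] [-1.57159797 -1.16903234  0.23261269] [-0.06698905  0.26733028  0.05937103] 0.06155260811338131
```

```bash
python3 -m inch '[0,0,0,0,0,-9,0.6,0,0,0,0,0,-9,0.6,0,0,0,0,0,-9,0.6]' 
python3 -m inch '[0,0,0,0,0,-9,0.6,0,0,0,0,0,-9,0.6]'
python3 -c "
from h import *
s=sense();print(s['eef_pos'],s['force'],s['ft_torque'],s['gripper_width'],s['joint_positions'])"
```

```text
time: 6.35
eef_pos: [0.5576, -0.1089, 0.0939]
ee_rot: [0.957, -0.289, -0.0, 0.0]
force: [-2.0, -0.8, 0.8]
gripper_width: 0.0613
gripper_force: 15.0
time: 6.6
eef_pos: [0.5576, -0.109, 0.0939]
ee_rot: [0.991, -0.136, -0.0, 0.0]
force: [-3.0, -1.5, 1.4]
gripper_width: 0.0614
gripper_force: 15.0
[ 0.55762579 -0.10895435  0.09389743] [-2.99191564 -1.49237626  1.37027747] [-0.22787896  0.4933562  -0.05993742] 0.06141200533108278 [ 0.33084634  0.46036757 -0.2423042   1.84603364  0.1423414   0.85250775
 -1.82405111]
```

```bash
python3 -m inch '[0,0,0,0,0,-9,0.6]' 
python3 -c "
from h import *
s=sense();print(s['force'],s['ft_torque'])"
python3 -m inch '[0,0,0,0,0,-9,0.6]'
python3 -c "
from h import *
s=sense();print(s['eef_pos'],s['force'],s['ft_torque'],s['gripper_width'])"
```

```text
time: 6.72
eef_pos: [0.5576, -0.109, 0.094]
ee_rot: [0.998, -0.058, -0.0, 0.0]
force: [-2.6, -0.9, 2.8]
gripper_width: 0.062
gripper_force: 15.0
[-2.64396437 -0.85518716  2.81899296] [-0.1426502   0.6306959  -0.23306928]
time: 6.85
eef_pos: [0.5577, -0.109, 0.0941]
ee_rot: [1.0, 0.021, -0.0, 0.0]
force: [-3.0, -1.2, 5.7]
gripper_width: 0.0613
gripper_force: 15.0
[ 0.55771116 -0.10903023  0.09408017] [-3.00896939 -1.19672626  5.73774808] [-0.12404716  0.8234478  -0.21724315] 0.06125640559710268
```

```bash
python3 -m inch '[0,0,-0.0013,0,0,0,0.6,0,0,0,0,0,0,0.6]' 
python3 -c "
from h import *
s=sense();print(s['eef_pos'],s['force'],s['ft_torque'])"
```

```text
time: 7.1
eef_pos: [0.5577, -0.109, 0.0952]
ee_rot: [1.0, 0.017, -0.0, 0.0]
force: [-3.2, -1.9, 1.9]
gripper_width: 0.0617
gripper_force: 15.0
[ 0.55765806 -0.10896492  0.09520953] [-3.20453252 -1.87715834  1.91733845] [-0.35122738  0.69899628 -0.03954982]
```

```bash
python3 -m inch '[0,0,-0.0006,0,0,-9,0.6,0,0,-0.0006,0,0,-9,0.6]' 
python3 -c "
from h import *
s=sense();print(s['eef_pos'],s['force'],s['ft_torque'],s['ee_rot'])"
```

```text
time: 7.35
eef_pos: [0.5577, -0.1089, 0.0964]
ee_rot: [0.984, 0.176, -0.0, 0.0]
force: [-3.4, -2.2, 1.3]
gripper_width: 0.0615
gripper_force: 15.0
[ 0.55772552 -0.10894199  0.0963917 ] [-3.42054912 -2.16960122  1.33694189] [-0.55839718  0.85469166 -0.27797129] [ 9.84445728e-01  1.75688596e-01 -3.04376765e-04  1.81077899e-04]
```

```bash
python3 -m inch '[0,0,-0.0006,0,0,-9,0.6,0,0,-0.0006,0,0,-9,0.6,0,0,-0.0006,0,0,-9,0.6,0,0,-0.0006,0,0,-9,0.6]' 
python3 -c "
from h import *
s=sense();print(s['eef_pos'],s['force'],s['ft_torque'],s['joint_positions'])"
```

```text
time: 7.85
eef_pos: [0.5578, -0.109, 0.0989]
ee_rot: [0.882, 0.471, -0.0, 0.0]
force: [-3.4, -2.3, 5.3]
gripper_width: 0.0618
gripper_force: 15.0
[ 0.55778878 -0.10902493  0.0989347 ] [-3.35426412 -2.33979074  5.28161399] [-0.50572042  1.00200717 -0.22721026] [ 0.54821831  0.4942644  -0.52276408  1.83517503  0.30935648  0.89382352
 -0.70840027]
```

```bash
python3 -m inch '[0,0,-0.001,0,0,0,0.6,0,0,0,0,0,0,0.6]' 
python3 -c "
from h import *
s=sense();print(s['eef_pos'],s['force'],s['ee_rot'])"
python3 -m inch '[0,0,-0.0007,0,0,-9,0.6,0,0,-0.0007,0,0,-9,0.6,0,0,0,0,0,0,0.6]' 
python3 -c "
from h import *
s=sense();print(s['eef_pos'],s['force'],s['ee_rot'])"
```

```text
time: 8.1
eef_pos: [0.5578, -0.109, 0.0998]
ee_rot: [0.883, 0.469, -0.0, 0.0]
force: [-3.8, -2.6, 2.6]
gripper_width: 0.0617
gripper_force: 15.0
[ 0.55776228 -0.10896445  0.09980824] [-3.75769657 -2.60980178  2.55750639] [ 8.83264640e-01  4.68874731e-01 -2.47938747e-04  4.17893602e-05]
time: 8.48
eef_pos: [0.5578, -0.109, 0.1012]
ee_rot: [0.799, 0.602, -0.0, -0.0]
force: [-3.7, -3.2, 3.3]
gripper_width: 0.0615
gripper_force: 15.0
[ 0.55782726 -0.1089618   0.10116288] [-3.73453743 -3.21052139  3.31914742] [ 7.98605773e-01  6.01854466e-01 -1.35195789e-04 -5.46576299e-05]
```

```bash
python3 -m inch '[0,0,-0.0009,0,0,-9,0.6,0,0,-0.0009,0,0,-9,0.6,0,0,-0.0008,0,0,-9,0.6,0,0,-0.0002,0,0,0,0.6]' 
python3 -c "
from h import *
s=sense();print(s['eef_pos'],s['force'],s['joint_positions'])"
python3 -m inch '[0,0,-0.0008,0,0,-9,0.6,0,0,-0.0008,0,0,-9,0.6,0,0,-0.0003,0,0,0,0.6]' 
python3 -c "
from h import *
s=sense();print(s['eef_pos'],s['force'],s['joint_positions'])"
```

```text
time: 8.98
eef_pos: [0.5578, -0.1089, 0.1039]
ee_rot: [0.637, 0.771, -0.0, -0.0]
force: [-3.3, -3.7, 2.4]
gripper_width: 0.0615
gripper_force: 15.0
[ 0.55782094 -0.10890834  0.10389739] [-3.28507567 -3.74139008  2.37197336] [ 0.68044886  0.53168107 -0.70145401  1.82764063  0.41846695  0.93566402
 -0.01692337]
time: 9.35
eef_pos: [0.5578, -0.1089, 0.1058]
ee_rot: [0.509, 0.861, -0.0, -0.0]
force: [-3.8, -4.2, 1.1]
gripper_width: 0.0618
gripper_force: 15.0
[ 0.55783096 -0.10888415  0.10575731] [-3.7870558 -4.2453963  1.0551808] [ 0.73122433  0.55185566 -0.77323271  1.8248216   0.46472233  0.95588044
  0.25930409]
```

```bash
python3 -m inch '[0,0,-0.0008,0,0,-9,0.6,0,0,-0.0008,0,0,-8,0.6,0,0,0,0,0,0,0.6]' 
python3 - <<'E'
from h import *
s=sense();print(s['eef_pos'],s['force'],s['joint_positions'])
c=cam("side");save(c,"pics/s2.png",(190,140,330,260),5)
E
```

```text
time: 9.72
eef_pos: [0.5579, -0.1089, 0.1073]
ee_rot: [0.377, 0.926, 0.0, -0.0]
force: [-2.0, -4.7, 1.2]
gripper_width: 0.0616
gripper_force: 15.0
[ 0.55785078 -0.10886265  0.10733331] [-2.01408781 -4.68146632  1.15012148] [ 0.77748247  0.57416332 -0.84084434  1.82234705  0.50999975  0.97698757
  0.51913631]
```

View pics/s2.png

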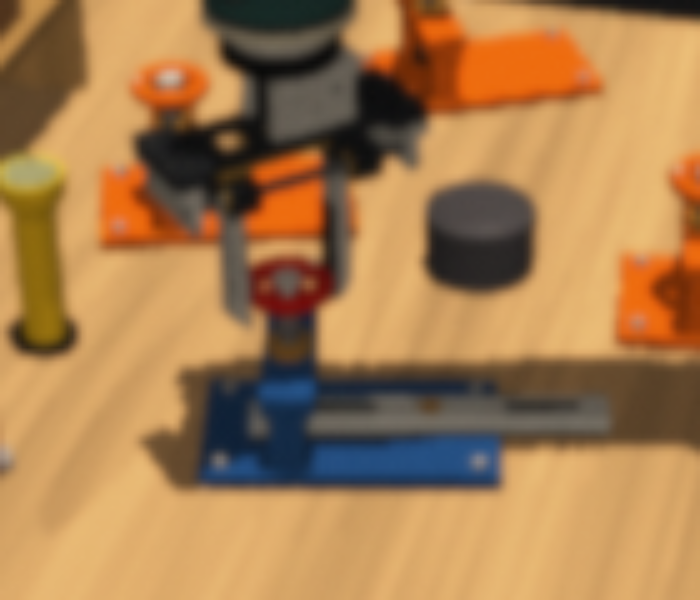

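The fingers hold the wheel at crop (290,285), and the spindle is well extended above the bridge, by about 13.5 mm. I let go, rise, and turn to the bar direction (yaw 195.5°).

```bash
python3 -m inch '[0,0,0,0,0,0,-1,0,0,0,0,0,0,-1,0,0,0,0,0,0,-1,0,0,0,0,0,0,-1]'
python3 -m inch '[0,0,-0.01,0,0,0,-1,0,0,-0.02,0,0,0,-1,0,0,-0.03,0,0,0,-1,0,0,-0.03,0,0,0,-1,0,0,0,0,0,-10,-1,0,0,0,0,0,-10,-1,0,0,0,0,0,-10,-1,0,0,0,0,0,-10,-1,0,0,0,0,0,-10,-1,0,0,0,0,0,-10,-1,0,0,0,0,0,0,-1]'
python3 - <<'E'
from h import *
s=sense();print(s['eef_pos'],s['force'],s['joint_positions'],s['ee_rot'])
np.set_printoptions(precision=4,suppress=True)
for n in("top","side"):
    c=cam(n); 
    for r in spotter.landmark_of(n,"bar_center")[:1]: print(n,atz(c,r["position"],.02),r["confidence"])
E
```

```text
time: 10.28
eef_pos: [0.558, -0.1085, 0.1075]
ee_rot: [0.374, 0.927, 0.0, 0.0]
force: [0.3, -0.4, -0.9]
gripper_width: 0.0935
gripper_force: 0.0
time: 11.65
eef_pos: [0.5581, -0.1088, 0.1985]
ee_rot: [-0.14, 0.99, 0.0, 0.0]
force: [0.3, -0.3, -0.1]
gripper_width: 0.0939
gripper_force: 0.0
[ 0.5580891  -0.10878987  0.19853369] [ 0.27693415 -0.26602322 -0.08385403] [ 0.97647608  0.57688492 -1.14797517  1.73894597  0.5624216   1.20085356
  1.52582186] [-1.39724876e-01  9.90190304e-01  1.15146148e-04  3.28387941e-04]
side [ 0.4716 -0.1499  0.02  ] 0.92
```

Joint 3 is nearing its limit, so I use the opposite yaw (15.5°) by turning back half a turn in free air, then back off 100 mm along the bar.

```bash
python3 -m inch '[0,0,0,0,0,10,-1,0,0,0,0,0,10,-1,0,0,0,0,0,10,-1,0,0,0,0,0,10,-1,0,0,0,0,0,10,-1,0,0,0,0,0,10,-1,0,0,0,0,0,10,-1,0,0,0,0,0,10,-1,0,0,0,0,0,10,-1]' 
python3 -m inch '[0,0,0,0,0,10,-1,0,0,0,0,0,10,-1,0,0,0,0,0,10,-1,0,0,0,0,0,10,-1,0,0,0,0,0,10,-1,0,0,0,0,0,10,-1,0,0,0,0,0,10,-1,0,0,0,0,0,10,-1,0,0,0,0,0,10,-1,0,0,0,0,0,0,-1]' 
python3 -m inch '[-0.02,0,0,0,0,0,-1,-0.03,0,0,0,0,0,-1,-0.03,0,0,0,0,0,-1,-0.02,0,0,0,0,0,-1,0,0,0,0,0,0,-1,0,0,0,0,0,0,-1]'
python3 - <<'E'
from h import *
np.set_printoptions(precision=4,suppress=True)
s=sense();print(s['eef_pos'],np.array(s['joint_positions']),s['ee_rot'],"yaw",np.degrees(2*np.arctan2(s['ee_rot'][1],s['ee_rot'][0])))
c=cam("wrist");save(c,"pics/w2.png")
for r in spotter.landmark_of("wrist","bar_center")[:1]: print(r,atz(c,r["position"],.02))
for r in spotter.silhouettes("wrist","bar_center")[:1]:
    q=np.argwhere(r["mask"])[:,::-1].astype(np.float32)
    P=np.array([atz(c,p,.028)[:2] for p in q]).astype(np.float32);print(cv2.minAreaRect(P),cv2.boxPoints(cv2.minAreaRect(P)))
c=cam("top")
for r in spotter.landmark_of("side","wheel_center")[:0]: pass
E
```

```text
time: 12.98
eef_pos: [0.558, -0.1085, 0.198]
ee_rot: [0.604, 0.797, 0.0, 0.0]
force: [0.1, 0.2, 0.1]
gripper_width: 0.0943
gripper_force: 0.0
time: 14.22
eef_pos: [0.5581, -0.1084, 0.198]
ee_rot: [0.99, 0.14, 0.0, 0.0]
force: [-0.3, 0.8, -0.8]
gripper_width: 0.0942
gripper_force: 0.0
time: 14.98
eef_pos: [0.4625, -0.1363, 0.1978]
ee_rot: [0.99, 0.141, 0.0, 0.0]
force: [1.1, 0.1, 0.6]
gripper_width: 0.0939
gripper_force: 0.0
[ 0.4625 -0.1363  0.1978] [ 0.6557  0.1979 -0.4841  1.9544  0.1078  1.0136 -1.1649] [0.99   0.1412 0.0003 0.    ] yaw 16.23709138781575
{'position': [249.8, 166.2], 'confidence': 0.8} [ 0.4692 -0.1324  0.02  ]
((0.468239426612854, -0.13250944018363953), (0.23923780024051666, 0.026603808626532555), 15.759879112243652) [[ 0.3495 -0.1522]
 [ 0.3567 -0.1778]
 [ 0.587  -0.1128]
 [ 0.5797 -0.0872]]
```

View pics/w2.png

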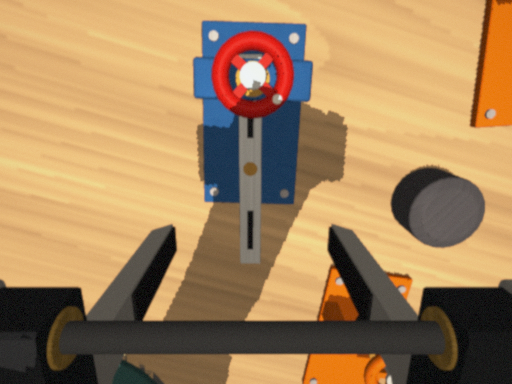

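The wrist view shows the bar at (250,167), upright in the image and centred between the fingers, with the press at the top. I descend and grip.

```bash
python3 -m inch '[0,-0.001,0.02,0,0,0,0,0,0,0.03,0,0,0,0,0,0,0.035,0,0,0,0,0,0,0.035,0,0,0,0,0,0,0.03,0,0,0,0,0,0,0.018,0,0,0,0,0,0,0.009,0,0,0,0,0,0,0.0043,0,0,0,0,0,0,0,0,0,0,0]' 
python3 -m inch '[0,0,0,0,0,0,1,0,0,0,0,0,0,1,0,0,0,0,0,0,1,0,0,0,0,0,0,1]' 35
python3 -c "
from h import *
s=sense();print(s['eef_pos'],s['force'],s['gripper_width'],s['gripper_force'])"
```

```text
time: 16.35
eef_pos: [0.4618, -0.1355, 0.0165]
ee_rot: [0.99, 0.14, 0.0, 0.0]
force: [0.2, -0.4, -0.3]
gripper_width: 0.0467
gripper_force: 0.0
time: 16.85
eef_pos: [0.4617, -0.1356, 0.0165]
ee_rot: [0.99, 0.14, 0.0, 0.0]
force: [-1.9, 0.2, 6.7]
gripper_width: 0.0245
gripper_force: 35.0
[ 0.46172436 -0.13555135  0.01652827] [-1.89956307  0.20524795  6.73607353] 0.024494027798721375 34.999791383743286
```

```bash
python3 -m inch '[0,0,-0.003,0,0,0,1,0,0,-0.001,0,0,0,1,0,0,0,0,0,0,1]' 
python3 -c "
from h import *
s=sense();print(s['ft_torque'])"
python3 -m inch '[-0.01,0,0,0,0,0,1,-0.015,0,0,0,0,0,1,-0.015,0,0,0,0,0,1,-0.015,0,0,0,0,0,1,-0.015,0,0,0,0,0,1,-0.01,0,0,0,0,0,1,0,0,0,0,0,0,1]' 
python3 - <<'E'
from h import *
np.set_printoptions(precision=4,suppress=True)
s=sense();print(s['eef_pos'],s['force'],s['gripper_width'],np.array(s['joint_positions']))
c=cam("wrist")
for r in spotter.silhouettes("wrist","bar_center")[:1]:
    q=np.argwhere(r["mask"])[:,::-1].astype(np.float32)
    P=np.array([atz(c,p,.032)[:2] for p in q]).astype(np.float32);print(cv2.minAreaRect(P))
E
```

```text
time: 17.23
eef_pos: [0.4615, -0.1355, 0.0203]
ee_rot: [0.99, 0.14, -0.0, -0.0]
force: [0.0, 0.1, -2.3]
gripper_width: 0.0246
gripper_force: 35.0
[ 0.04041301 -0.00578977  0.06689525]
time: 18.1
eef_pos: [0.3842, -0.1581, 0.0203]
ee_rot: [0.99, 0.14, -0.0, 0.0]
force: [0.0, -0.8, -2.5]
gripper_width: 0.0244
gripper_force: 35.0
[ 0.3842 -0.1581  0.0203] [ 0.0472 -0.7658 -2.4734] 0.024371124176533452 [ 0.6759  0.3869 -0.4088  2.2398  0.2853  0.5626 -1.2389]
((0.3962530493736267, -0.15465375781059265), (0.2283751219511032, 0.024787604808807373), 16.317712783813477)
```

The bar is out, and the tool carries 2.3 N, which matches its weight. I lift above wheel height and cross to the mat.

```bash
python3 -m inch '[0,0,-0.02,0,0,0,1,0,0,-0.035,0,0,0,1,0,0,-0.045,0,0,0,1,0,0,-0.04,0,0,0,1,0,0,-0.02,0,0,0,1,0,0,-0.01,0,0,0,1]' 
python3 -m inch '[0.01,-0.0168,0,0,0,0,1,0.0208,-0.0336,0,0,0,0,1,0.0208,-0.0336,0,0,0,0,1,0.0208,-0.0336,0,0,0,0,1,0.0208,-0.0336,0,0,0,0,1,0.0208,-0.0336,0,0,0,0,1,0.0208,-0.0336,0,0,0,0,1,0.0208,-0.0336,0,0,0,0,1,0.0208,-0.0336,0,0,0,0,1,0.0208,-0.0336,0,0,0,0,1,0.0208,-0.0336,0,0,0,0,1,0.0208,-0.0336,0,0,0,0,1]' 
python3 -m inch '[0.0108,-0.0168,0,0,0,0,1,0,0,0,0,0,3.4,1,0,0,0,0,0,0,1,0,0,0,0,0,0,1]'
python3 - <<'E'
from h import *
np.set_printoptions(precision=4,suppress=True)
s=sense();print(s['eef_pos'],s['force'],s['gripper_width'],np.array(s['joint_positions']),"yaw",np.degrees(2*np.arctan2(s['ee_rot'][1],s['ee_rot'][0])))
c=cam("wrist");save(c,"pics/w3.png")
for r in spotter.silhouettes("wrist","bar_center")[:1]:
    q=np.argwhere(r["mask"])[:,::-1].astype(np.float32)
    P=np.array([atz(c,p,s['eef_pos'][2]+.0115)[:2] for p in q]).astype(np.float32);print(cv2.minAreaRect(P))
for r in spotter.landmark_of("wrist","mat_top")[:1]: print(r,atz(c,r["position"],.008))
E
```

```text
time: 18.95
eef_pos: [0.3853, -0.1577, 0.1912]
ee_rot: [0.99, 0.141, 0.001, 0.0]
force: [0.4, -0.0, -3.6]
gripper_width: 0.0245
gripper_force: 35.0
time: 20.45
eef_pos: [0.5068, 0.2812, 0.1892]
ee_rot: [0.99, 0.14, -0.001, -0.0]
force: [1.2, 0.2, -2.3]
gripper_width: 0.0248
gripper_force: 35.0
time: 20.95
eef_pos: [0.5124, 0.2987, 0.1898]
ee_rot: [0.994, 0.111, -0.0, 0.0]
force: [0.5, 0.4, -2.9]
gripper_width: 0.0243
gripper_force: 35.0
[0.5124 0.2987 0.1898] [ 0.5363  0.3828 -2.869 ] 0.024265197909579747 [-0.0237  0.4713 -0.7361  1.6928  0.3464  1.1131 -2.2087] yaw 12.794599838922533
((0.5244781374931335, 0.301542192697525), (0.228692427277565, 0.025085845962166786), 13.02972412109375)
```

View pics/w3.png

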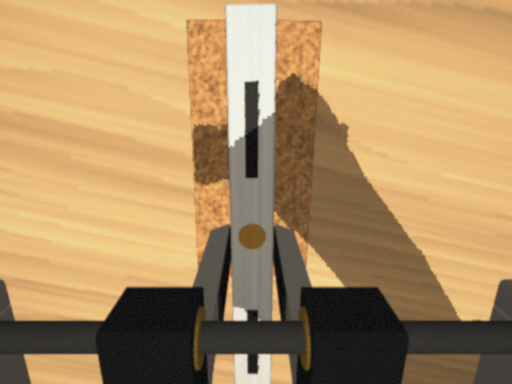

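The bar is held level along the mat (columns 228 to 276) and sits over its middle. I lower it.

```bash
python3 -m inch '[0,0,0.015,0,0,0,1,0,0,0.03,0,0,0,1,0,0,0.035,0,0,0,1,0,0,0.035,0,0,0,1,0,0,0.03,0,0,0,1,0,0,0.015,0,0,0,1,0,0,0.01,0,0,0,1,0,0,0.005,0,0,0,1,0,0,0,0,0,0,1]' 
python3 -m inch '[0,0,0.001,0,0,0,1,0,0,0.001,0,0,0,1,0,0,0,0,0,0,1]'
```

```text
time: 22.22
eef_pos: [0.5127, 0.299, 0.0156]
ee_rot: [0.994, 0.111, 0.0, -0.0]
force: [0.5, 0.2, -3.0]
gripper_width: 0.0246
gripper_force: 35.0
time: 22.6
eef_pos: [0.5125, 0.2989, 0.0134]
ee_rot: [0.994, 0.111, 0.0, -0.0]
force: [0.8, 0.6, -2.5]
gripper_width: 0.0244
gripper_force: 35.0
```

```bash
python3 -m inch '[0,0,0.0006,0,0,0,1,0,0,0.0005,0,0,0,1,0,0,0,0,0,0,1]'
python3 -m inch '[0,0,0,0,0,0,0.3,0,0,0,0,0,0,0,0,0,0,0,0,0,0,0,0,0,0,0,0,0]'
python3 -m inch '[0,0,-0.01,0,0,0,0,0,0,-0.03,0,0,0,0,0,0,-0.04,0,0,0,0,0,0,-0.04,0,0,0,0,0,0,-0.03,0,0,0,0,0,0,0,0,0,0,0,0,0,0,0,0,0,0]'
python3 - <<'E'
from h import *
np.set_printoptions(precision=4,suppress=True)
c=cam("wrist");save(c,"pics/w4.png")
for r in spotter.silhouettes("wrist","bar_center")[:1]:
    q=np.argwhere(r["mask"])[:,::-1].astype(np.float32)
    P=np.array([atz(c,p,.024)[:2] for p in q]).astype(np.float32);print(cv2.minAreaRect(P))
for r in spotter.silhouettes("wrist","mat_top")[:1]:
    q=np.argwhere(r["mask"])[:,::-1].astype(np.float32)
    P=np.array([atz(c,p,.008)[:2] for p in q]).astype(np.float32);print(cv2.minAreaRect(P))
c=cam("top"); s=cam("side")
for n,cc in(("top",c),("side",s)):
    for r in spotter.landmark_of(n,"bar_center")[:1]: print(n,atz(cc,r["position"],.016))
    for r in spotter.landmark_of(n,"wheel_center")[:5]: print(" w",r["position"])
# wheel height, plate known axis
print([proj(s,[.558,-.1085,z]) for z in(.112,.1225,.1255)])
im=np.hstack([cv2.resize(c[0]["img"],(400,300)),cv2.resize(s[0]["img"],(400,300))]);cv2.imwrite("pics/end.png",im[:,:,::-1])
print(sense()["time"],sense()["force"])
E
```

```text
time: 22.98
eef_pos: [0.5126, 0.299, 0.0126]
ee_rot: [0.994, 0.111, 0.0, 0.0]
force: [-2.9, -1.7, 6.6]
gripper_width: 0.0248
gripper_force: 35.0
time: 23.48
eef_pos: [0.5125, 0.299, 0.0121]
ee_rot: [0.994, 0.111, -0.0, -0.0]
force: [0.4, 0.6, -0.6]
gripper_width: 0.047
gripper_force: 0.0
time: 24.35
eef_pos: [0.5123, 0.2987, 0.162]
ee_rot: [0.994, 0.111, -0.0, 0.0]
force: [0.4, -0.7, -0.6]
gripper_width: 0.047
gripper_force: 0.0
((0.5201166868209839, 0.30105990171432495), (0.24001774191856384, 0.02719864621758461), 12.459827423095703)
((0.5236227512359619, 0.30023181438446045), (0.29901474714279175, 0.13929837942123413), 12.342662811279297)
top [0.5118 0.3012 0.016 ]
 w [336.3, 131.4]
 w [248.5, 193.3]
 w [327.2, 277.3]
 w [426.7, 177.7]
side [0.5184 0.2931 0.016 ]
 w [245.0, 196.1]
 w [329.8, 177.9]
 w [276.6, 134.3]
[array([246.3793, 200.1767]), array([246.2989, 197.486 ]), array([246.2758, 196.7133])]
24.8 [-0.8253 -0.0781  0.4378]
```

View pics/end.png

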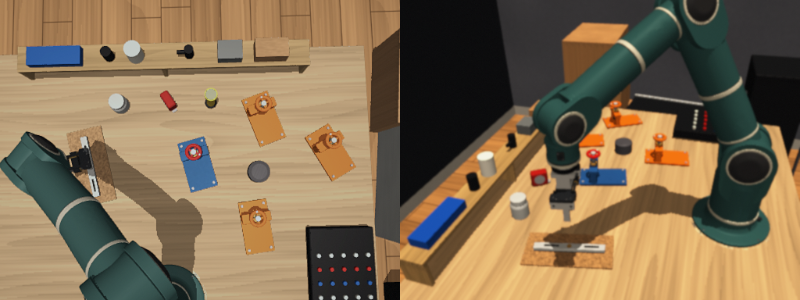

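The bar lies lengthwise on the middle of the mat (right view, about (568,247)). The hand is clear, the press is open with its wheel at the raised height, and the other things are where they were. I hand the job in.

```bash
python3 -c "
from station import robot
print(robot.close_job())"
```

```text
the job is handed in; nothing more can be done
None
```

I unscrewed the press by about 13.5 mm (estimated from the hand's rise), drew the bar out and laid it flat on the cork mat, within about 4 mm of its centre by the last wrist picture. The job is handed in; no verdict came back.

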